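# Line up the record weights by size

## Task

Line up the four chrome record weights on the steel shelf in order of size, one standing upright in the middle of each cork pad: the smallest on the pad next to the white porcelain cup, then ever larger, so that the largest stands next to the grey cartridge stand. Leave the cup and the cartridge stand standing where they are, and let go of everything at the end.

Things in the scene. Friction and masses are not known exactly. Their poses are not given: they have to be found in the camera images.
- w40: smallest chrome record weight, standing loose on the bench: a round base 40 mm in diameter and 20 mm tall with a coaxial round knob on top, 26 mm in diameter and 24 mm tall (44 mm in all); about 150 g. Origin: centre of its underside, z up along its axis.
- w50: second smallest chrome record weight, standing loose on the bench: a round base 50 mm in diameter and 28 mm tall with a coaxial round knob on top, 26 mm in diameter and 24 mm tall (52 mm in all); about 250 g. Origin: centre of its underside, z up along its axis.
- w60: second largest chrome record weight, standing loose on the bench: a round base 60 mm in diameter and 36 mm tall with a coaxial round knob on top, 26 mm in diameter and 24 mm tall (60 mm in all); about 380 g. Origin: centre of its underside, z up along its axis.
- w70: largest chrome record weight, standing loose on the bench: a round base 70 mm in diameter and 44 mm tall with a coaxial round knob on top, 26 mm in diameter and 24 mm tall (68 mm in all); about 550 g. Origin: centre of its underside, z up along its axis.
- pad_1: round cork pad 1 of a row of four, counted from the robot's left (+y) end; 76 mm in diameter, 4 mm thick, fixed on the steel shelf; origin: centre of its underside, on the shelf top 30 mm above the bench (pad top 34 mm). Pads are 80 to 100 mm apart, centre to centre. Shelf 120 mm deep, 560 mm long; a 30 mm high upstand runs along its far edge, 60 mm behind the line of pads.
- pad_2: round cork pad 2 of a row of four, counted from the robot's left (+y) end; 76 mm in diameter, 4 mm thick, fixed on the steel shelf; origin: centre of its underside, on the shelf top 30 mm above the bench (pad top 34 mm).
- pad_3: round cork pad 3 of a row of four, counted from the robot's left (+y) end; 76 mm in diameter, 4 mm thick, fixed on the steel shelf; origin: centre of its underside, on the shelf top 30 mm above the bench (pad top 34 mm).
- pad_4: round cork pad 4 of a row of four, counted from the robot's left (+y) end; 76 mm in diameter, 4 mm thick, fixed on the steel shelf; origin: centre of its underside, on the shelf top 30 mm above the bench (pad top 34 mm).
- cup: white porcelain cup, 72 mm across the rim, 66 mm tall, standing loose on the shelf at one end of the row of pads, about 95 mm beyond the centre of the end pad; which end differs. Origin: centre of its underside.
- stand: grey acrylic cartridge stand, 70 x 56 mm on plan and 66 mm tall, with two black cartridges on it, standing loose on the shelf at the other end of the row, about 95 mm beyond the centre of the end pad. Origin: centre of its underside.
There are look-alikes about, which are no part of the job. Leave any orange look-alike of the w70 alone.

How it is judged:
At the end, for the whole second after the job is handed in: Each weight stands upright (0.1 rad) on its own pad, within 15 mm of its centre, smallest next to the cup, growing to the largest next to the cartridge stand; all released and at rest; cup and stand upright, within 20 mm of their start (((horizontal distance between cup and pad_1 below 0.15 m and horizontal distance between w40 and pad_1 below 0.015 m and z of w40 in the frame of pad_1 between 0.001 and 0.008 m and horizontal distance between w50 and pad_2 below 0.015 m and z of w50 in the frame of pad_2 between 0.001 and 0.008 m and horizontal distance between w60 and pad_3 below 0.015 m and z of w60 in the frame of pad_3 between 0.001 and 0.008 m and horizontal distance between w70 and pad_4 below 0.015 m and z of w70 in the frame of pad_4 between 0.001 and 0.008 m) or (horizontal distance between cup and pad_4 below 0.15 m and horizontal distance between w40 and pad_4 below 0.015 m and z of w40 in the frame of pad_4 between 0.001 and 0.008 m and horizontal distance between w50 and pad_3 below 0.015 m and z of w50 in the frame of pad_3 between 0.001 and 0.008 m and horizontal distance between w60 and pad_2 below 0.015 m and z of w60 in the frame of pad_2 between 0.001 and 0.008 m and horizontal distance between w70 and pad_1 below 0.015 m and z of w70 in the frame of pad_1 between 0.001 and 0.008 m)) and angle between each of w40, w50, w60, w70, cup, stand's own z axis and vertical below 0.1 rad and linear speed of each of w40, w50, w60, w70 below 0.02 m/s and angular speed of each of w40, w50, w60, w70 below 0.2 rad/s and contact force between each of w40, w50, w60, w70 and the fingers below 0.05 N and distance of each of cup, stand from where it was at the start of the episode below 0.02 m); the robot touches nothing.
It fails at once if the cup is tipped or knocked away (angle between cup's own z axis and vertical above 0.5 rad or distance of cup from where it was at the start of the episode above 0.04 m).
It fails at once if the cartridge stand is tipped or knocked away (angle between stand's own z axis and vertical above 0.5 rad or distance of stand from where it was at the start of the episode above 0.04 m).
It also fails if it takes over 115 s, if anything falls off the work surface, if the arm or the gripper's body presses on something with over 40 N, if the wrist force passes 120 N, or if a joint passes its speed limit or range.

## Robot

A 6-joint arm with a two-finger parallel gripper is mounted at the origin on the work surface. World frame = base frame: x ahead of the robot, y to its left, z up, the work surface at z = 0. Lengths are in m, angles in rad, forces in N, time in s.
With the tool pointing down it reaches from about 0.225 to 0.875 m from the base axis. Payload 3.4 kg.
Tool frame: the origin (TCP) lies where the fingers leave the gripper's body, on its centre line; the fingertips stand 73 mm ahead of it and the grasp point (between the pads) lies 54 mm ahead of it; z points along the fingers, y is the line along which they close (so a half turn about z gives the same grasp; the last joint's range is limited). The gripper opens to 85 mm and grips with 20 to 120 N. Pads are 22 mm wide; open, the fingers measure 114 mm over their backs; the gripper's body (76 mm by 85 mm) begins 54 mm behind the grasp point. The pads swing forward as they close: fully open they stand 13 mm farther back than shut.
Start: joints at [-1.235, 0.276, 1.505, -0, 1.361, -0.121], TCP at [0.254, -0.516, 0.304] pointing down, gripper open.
Joint ranges: [-2.89, 2.89], [-0.75, 2.08], [0.22, 2.7], [-1.18, 4.32], [0.11, 2.71], [-2.7, 2.7]. Speed limits (rad/s): [2.57, 2.57, 3.14, 3.14, 3.14, 3.14].

## Interface

Orientations are given as a unit quaternion [w, x, y, z].
In Python, from station import arm, optics gives the robot as it stands. The module is installed in compiled form; this text tells all that it offers.
- The arm moves only by the tool play_rows, never from a script. Its argument "increments" is a list of rows, each an object with "grip": the closure, from -1 (fully open) to 1 (shut); "xyz": the shift along the tool's x, y, z in m, a list of three; "rotation": the turn, a rotation vector about the tool's x, y, z in degrees, a list of three. In form: [{"grip": grip, "xyz": [x, y, z], "rotation": [wx, wy, wz]}, ...]. A call has 1 to 8 rows; each row shifts and turns the commanded pose from where the row before left it, along the tool's axes as they then stand; what a row does not reach is not made up. A row lasts 1/10 s, in which the tool goes at most 50 mm and 8.59 degrees, less where a joint would pass 70% of its speed; a pose out of reach is approached as far as the arm can. A call with a gripper value outside its range is refused whole. The fingers move at their own pace and stop on an object; "grip_force" is the grip in N (left out, the last holds). Time passes only in rows, so rows that do not move let the fingers close. It gives the time, the measured TCP pose, the force, the opening and the grip force at its end, in the units of the state.
- arm.state(): the state, without advancing time (a new reading comes with each control period).
- optics.read_camera(name): name is "side" or "top"; returns a dict with "image" (480x640x3 uint8, red, green, blue), "mtx" (3x3 intrinsics, pixels), "extrinsics" (4x4, takes a point from world to camera coordinates). Camera axes: x right, y down, z forward; pixel columns grow to the right and rows downward; lengths in m; the calibration is good to about 2 mm. A picture is of the moment at which its call begins. There is no depth.
- arm.sign_off(): hands the job in; it is judged then, once.
The state is a dict: "time": time; "q": joint angles; "qvel": joint speeds; "joint_torque": joint torques, N m; "tcp_pos": TCP position; "orientation": TCP orientation; "ft_force": force on the tool from outside, world axes, zero at the start; "wrist_torque": the same for the moment, N m; "width": finger opening in m; "grip_force": force on a finger pad.
Only numpy, scipy, OpenCV 4.12 (cv2) and the standard library are available. Lean on these libraries where they do the work, as an engineer would, in place of code of your own. Each camera call takes 0.05 s, during which the arm holds its last target. There are 200 camera calls.

## Working session

There is one attempt and no reset: what is moved stays moved. The work goes in short steps, Python scripts to look and compute and a tool call to move; the robot and the scene stay as the last step left them, time stands still between calls to the robot, and variables do not carry over. Pictures are saved under pics/ and viewed, at most 14 in all, crops included, and the job is handed in when it is done.

Besides the shell and the picture viewer there is one more tool, called after "Call:" in YAML: its name, and indented under it one key for each argument. play_rows: Moves the arm, as the interface text tells. Its arguments: {"type":"object","properties":{"increments":{"type":"array","items":{"type":"object","properties":{"grip":{"type":"number"},"xyz":{"type":"array","items":{"type":"number"}},"rotation":{"type":"array","items":{"type":"number"}}}}},"grip_force":{"type":"number"}},"required":["increments"]}

```bash
mkdir -p pics; python3 - <<'E'
from station import arm, optics
import cv2,numpy as np
for n in("top","side"):
    c=optics.read_camera(n); cv2.imwrite(f"pics/{n}0.png",cv2.cvtColor(c["image"],cv2.COLOR_RGB2BGR))
    E=c["extrinsics"]; print(n,c["mtx"].round(1).tolist(),"pos",(-E[:3,:3].T@E[:3,3]).round(3),E.round(3).tolist())
s=arm.state();print({k:np.round(v,3) for k,v in s.items()})
E
```

```text
top [[434.3, 0.0, 319.4], [0.0, 434.3, 237.9], [0.0, 0.0, 1.0]] pos [0.373 0.006 0.816] [[-0.028, -0.998, -0.048, 0.056], [-0.987, 0.036, -0.159, 0.498], [0.161, 0.042, -0.986, 0.744], [0.0, 0.0, 0.0, 1.0]]
side [[609.1, 0.0, 328.0], [0.0, 609.1, 247.1], [0.0, 0.0, 1.0]] pos [0.013 0.646 0.612] [[-0.776, -0.631, 0.004, 0.415], [-0.367, 0.447, -0.815, 0.215], [0.513, -0.634, -0.579, 0.757], [0.0, 0.0, 0.0, 1.0]]
{'time': np.float64(0.1), 'q': array([-1.235,  0.277,  1.506,  0.   ,  1.361, -0.121]), 'qvel': array([ 0.001, -0.001, -0.004, -0.002, -0.001,  0.001]), 'joint_torque': array([ 1.0000e-03, -4.1770e+01, -2.4641e+01, -0.0000e+00,  6.0000e-03,
       -0.0000e+00]), 'tcp_pos': array([ 0.253, -0.516,  0.303]), 'orientation': array([-0.001,  0.974,  0.226, -0.   ]), 'ft_force': array([-0.399, -0.292,  0.522]), 'wrist_torque': array([ 0.034, -0.03 ,  0.01 ]), 'grip_force': np.float64(0.0), 'width': np.float64(0.085)}
```

View pics/top0.png

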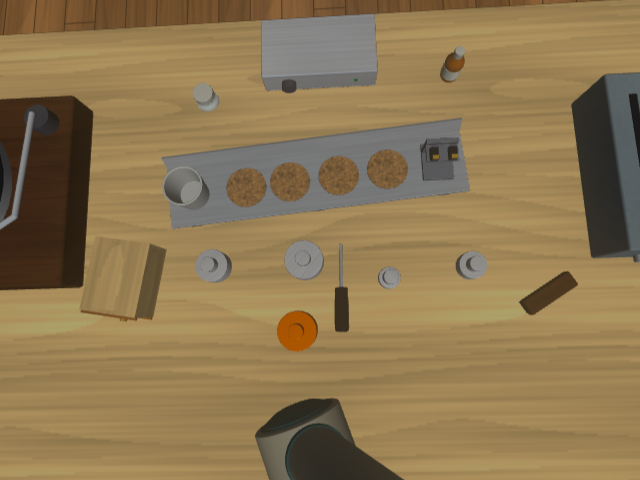

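View pics/side0.png

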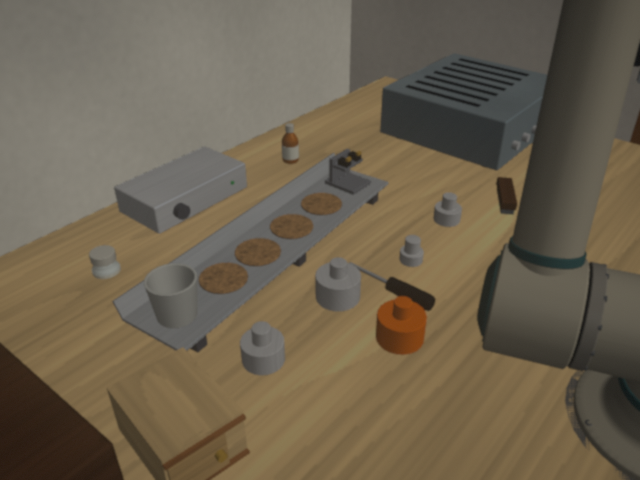

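The top view shows the cup at the left (+y) end at (185,187). The pads are at (246,187), (290,182), (338,175) and (387,169), and the stand is at (438,158). By size, the weights are w60 (213,266), w70 (304,260), w40 (389,278) and w50 (472,265). The orange look-alike is at (297,331).

```bash
cat > h.py <<'E'
from station import arm, optics
import cv2,numpy as np
def cast(c,uv,z):
    E=c["extrinsics"];R=E[:3,:3];o=-R.T@E[:3,3]
    d=R.T@np.linalg.inv(c["mtx"])@[uv[0],uv[1],1]
    return o+d*(z-o[2])/d[2]
def proj(c,p):
    q=c["mtx"]@(c["extrinsics"][:3,:3]@p+c["extrinsics"][:3,3]);return q[:2]/q[2]
def big(m,u,v,r):
    s=np.zeros_like(m);s[v-r:v+r,u-r:u+r]=m[v-r:v+r,u-r:u+r]
    cs=cv2.findContours(s,cv2.RETR_EXTERNAL,cv2.CHAIN_APPROX_NONE)[0]
    return max(cs,key=cv2.contourArea)
E
python3 - <<'E'
from h import *
T=optics.read_camera("top");S=optics.read_camera("side")
P={"top":[(246,187),(290,182),(338,175),(387,169)],"side":[(224,277),(258,251),(292,226),(321,203)]}
W={"top":{"w60":(213,266),"w70":(304,260),"w40":(389,278),"w50":(472,265)},"side":{"w60":(263,347),"w70":(338,284),"w40":(412,251),"w50":(448,210)}}
H=dict(w40=.044,w50=.052,w60=.06,w70=.068)
for n,c in(("top",T),("side",S)):
    hsv=cv2.cvtColor(c["image"],cv2.COLOR_RGB2HSV)
    m=(hsv[...,1]>85).astype(np.uint8)*255
    m=cv2.morphologyEx(m,cv2.MORPH_CLOSE,np.ones((5,5)))
    for u,v in P[n]:
        k=big(m,u,v,27);e=cv2.fitEllipse(k);print(n,"pad",np.round(e[0],1),np.round(e[1],1),cast(c,e[0],.034).round(4))
    g=(hsv[...,1]<60).astype(np.uint8)*255
    vis=c["image"].copy()
    for w,(u,v) in W[n].items():
        k=big(g,u,v,32)
        # bottom-most silhouette columns -> axis; report bounding box and area
        x,y,a,b=cv2.boundingRect(k);M=cv2.moments(k)
        cen=(M["m10"]/M["m00"],M["m01"]/M["m00"])
        print(n,w,(x,y,a,b),np.round(cen,1),"cent@h/2",cast(c,cen,H[w]*.42).round(4))
        cv2.drawContours(vis,[k],-1,(255,0,0),1)
    if n=="top":
        t=cv2.resize(vis[230:310,180:500],None,fx=2.5,fy=2.5,interpolation=cv2.INTER_CUBIC)
    else: s=cv2.resize(vis[180:380,230:470],None,fx=1.6,fy=1.6)
o=np.zeros((540,800,3),np.uint8);o[:200]=t;o[210:530,:384]=s
cv2.imwrite("pics/m1.png",o[...,::-1])
E
```

```text
top pad [247.9 186.4] [36.1 45.5] [0.6033 0.1714 0.034 ]
top pad [287.3 182.1] [36.2 46.8] [0.6086 0.0971 0.034 ]
top pad [338.3 175. ] [37.6 39.3] [0.6182 0.0013 0.034 ]
top pad [387.1 168.7] [37.6 39.6] [ 0.6264 -0.0896  0.034 ]
top w60 (195, 249, 37, 34) [212.7 265.7] cent@h/2 [0.4571 0.2392 0.0252]
top w70 (284, 240, 40, 40) [303.7 259.8] cent@h/2 [0.4621 0.0701 0.0286]
top w40 (378, 267, 23, 22) [389.  277.3] cent@h/2 [ 0.426  -0.084   0.0185]
top w50 (456, 251, 31, 28) [471.7 264.9] cent@h/2 [ 0.4433 -0.2331  0.0218]
side pad [226.4 273.8] [33.4 57.3] [0.6015 0.1675 0.034 ]
side pad [253.6 255.6] [30.9 53.4] [0.6027 0.1071 0.034 ]
side pad [291.2 226. ] [22.7 41.9] [0.6139 0.0043 0.034 ]
side pad [321.1 203.4] [20.5 39. ] [ 0.6219 -0.0862  0.034 ]
side w60 (240, 321, 45, 54) [262.4 348.9] cent@h/2 [0.452  0.2429 0.0252]
side w70 (315, 257, 55, 54) [338.3 284.5] cent@h/2 [0.4559 0.0732 0.0286]
side w40 (400, 235, 24, 32) [411.6 251.4] cent@h/2 [ 0.4235 -0.0831  0.0185]
side w50 (434, 193, 28, 34) [447.8 210.6] cent@h/2 [ 0.4395 -0.2294  0.0218]
```

View pics/m1.png

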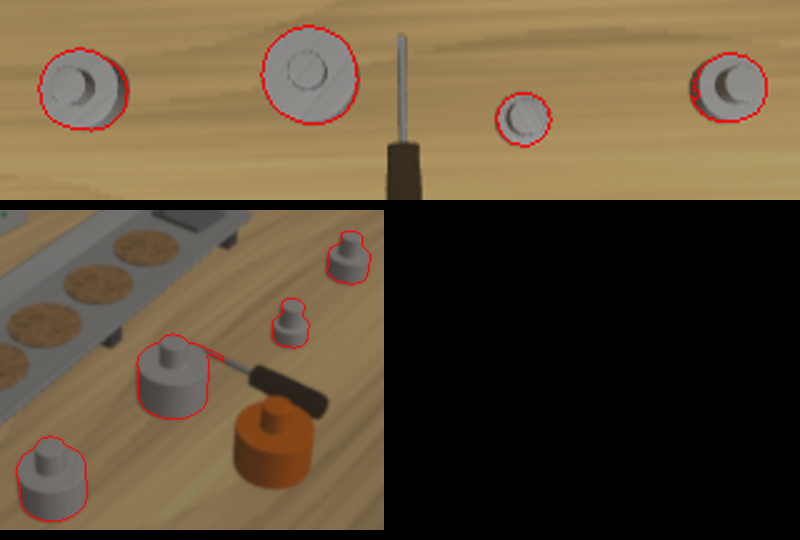

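```bash
python3 - <<'E'
from h import *
T=optics.read_camera("top");S=optics.read_camera("side")
K=dict(w60=((208,264),(261,329),.06),w70=((302.8,258),(338.5,266),.068),w40=((391.6,276.4),(412.5,240.5),.044),w50=((476.4,263.2),(448.5,198),.052))
for w,(a,b,h) in K.items(): print(w,cast(T,a,h).round(4),cast(S,b,h).round(4))
for c,L,r in((T,[(246,187),(290,182),(338,175),(387,169)],(21,21,24,24)),(S,[(224,277),(258,251),(292,226),(321,203)],(25,23,24,22))):
    hsv=cv2.cvtColor(c["image"],cv2.COLOR_RGB2HSV)
    m=(hsv[...,1]>85).astype(np.uint8)*255;m=cv2.morphologyEx(m,cv2.MORPH_OPEN,np.ones((5,5)))
    n,l,st,ce=cv2.connectedComponentsWithStats(m)
    for u,v in L: 
        i=l[v,u];print(i,st[i],ce[i].round(1),cast(c,ce[i],.034).round(4))
E
```

```text
w60 [0.4568 0.2375 0.06  ] [0.4529 0.2416 0.06  ]
w70 [0.4608 0.0684 0.068 ] [0.4527 0.0776 0.068 ]
w40 [ 0.4257 -0.0858  0.044 ] [ 0.4213 -0.0786  0.044 ]
w50 [ 0.4434 -0.2324  0.052 ] [ 0.4383 -0.2229  0.052 ]
7 [ 227  169   39   38 1183] [246. 187.] [0.6023 0.1751 0.034 ]
6 [ 270  163   40   38 1199] [289.6 181.4] [0.6098 0.0927 0.034 ]
5 [ 319  156   40   39 1214] [338.3 175. ] [0.6182 0.0013 0.034 ]
2 [ 367  150   41   38 1223] [387.  168.7] [ 0.6264 -0.0896  0.034 ]
6 [ 199  263   48   30 1143] [222.8 277.7] [0.5986 0.1776 0.034 ]
5 [236 239  44  27 951] [257.5 251.6] [0.6056 0.0953 0.034 ]
4 [271 215  41  23 784] [291.2 226. ] [0.6139 0.0043 0.034 ]
3 [302 193  39  21 667] [321.1 203.3] [ 0.6221 -0.0863  0.034 ]
```

Call:
play_rows:
  increments:
    - {"grip":-0.2,"xyz":[0,0,0],"rotation":[0,0,6.53]}
    - {"grip":-0.2,"xyz":[0,0,0],"rotation":[0,0,6.53]}
    - {"grip":-0.2,"xyz":[0,0,0],"rotation":[0,0,6.53]}
    - {"grip":-0.2,"xyz":[0,0,0],"rotation":[0,0,6.53]}
    - {"grip":-0.2,"xyz":[0.023,-0.035,0],"rotation":[0,0,0]}
    - {"grip":-0.2,"xyz":[0.023,-0.035,0],"rotation":[0,0,0]}
    - {"grip":-0.2,"xyz":[0.023,-0.035,0],"rotation":[0,0,0]}
    - {"grip":-0.2,"xyz":[0.023,-0.035,0],"rotation":[0,0,0]}
  grip_force: 50

```text
time: 1.1
tcp_pos: [0.3461, -0.3747, 0.3039]
orientation: [0.0, 1.0, 0.0, 0.0]
ft_force: [0.6, -0.2, -0.4]
width: 0.0511
grip_force: 0.0
```

Call:
play_rows:
  increments:
    - {"grip":-0.2,"xyz":[0.024,-0.036,0],"rotation":[0,0,0]}
    - {"grip":-0.2,"xyz":[0.024,-0.036,0],"rotation":[0,0,0]}
    - {"grip":-0.2,"xyz":[0.024,-0.036,0],"rotation":[0,0,0]}
    - {"grip":-0.2,"xyz":[0.023,-0.036,0],"rotation":[0,0,0]}
    - {"grip":-0.2,"xyz":[0,0,0.045],"rotation":[0,0,0]}
    - {"grip":-0.2,"xyz":[0,0,0.045],"rotation":[0,0,0]}
    - {"grip":-0.2,"xyz":[0,0,0.044],"rotation":[0,0,0]}
    - {"grip":-0.2,"xyz":[0,0,0],"rotation":[0,0,0]}

```text
time: 1.9
tcp_pos: [0.4371, -0.2293, 0.1652]
orientation: [-0.004, 1.0, 0.001, -0.005]
ft_force: [-1.3, 0.7, -0.0]
width: 0.0514
grip_force: 0.0
```

```bash
python3 - <<'E'
from h import *
T=optics.read_camera("top");S=optics.read_camera("side")
a=cv2.resize(T["image"][210:330,400:560],None,fx=2.5,fy=2.5);b=cv2.resize(S["image"][100:260,380:540],None,fx=2.5,fy=2.5)
o=np.zeros((400,800,3),np.uint8);o[:300,:400]=a;o[:400,400:800]=b
cv2.imwrite("pics/g1.png",o[...,::-1]);print(arm.state()["tcp_pos"])
E
```

```text
[ 0.44051651 -0.23203094  0.17018335]
```

View pics/g1.png

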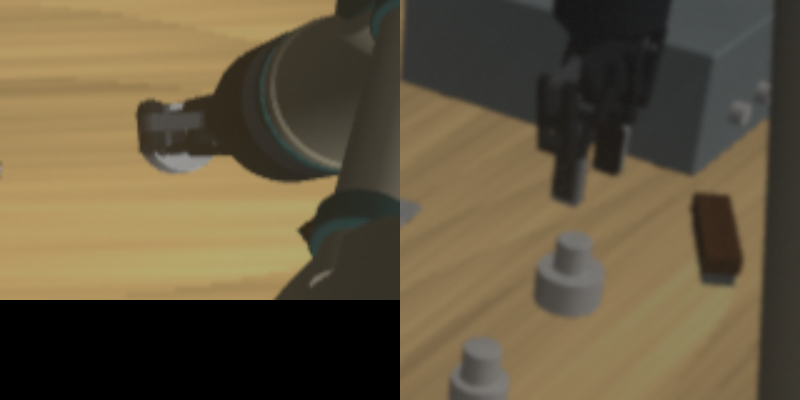

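The side crop shows the two fingertips (about (568,200) and (608,172) in the crop) above the w50 knob (572,245), which agrees with the measured position. I'll descend and close.

Call:
play_rows:
  increments:
    - {"grip":-0.2,"xyz":[0,0,0.025],"rotation":[0,0,0]}
    - {"grip":-0.2,"xyz":[0,0,0.022],"rotation":[0,0,0]}
    - {"grip":-0.2,"xyz":[0,0,0.018],"rotation":[0,0,0]}
    - {"grip":-0.2,"xyz":[0,0,0],"rotation":[0,0,0]}
    - {"grip":1,"xyz":[0,0,0],"rotation":[0,0,0]}
    - {"grip":1,"xyz":[0,0,0],"rotation":[0,0,0]}
    - {"grip":1,"xyz":[0,0,0],"rotation":[0,0,0]}
    - {"grip":1,"xyz":[0,0,0],"rotation":[0,0,0]}

```text
time: 2.8
tcp_pos: [0.4419, -0.2334, 0.1072]
orientation: [0.002, 1.0, 0.001, 0.002]
ft_force: [-0.3, -1.2, 7.4]
width: 0.0239
grip_force: 48.9
```

Call:
play_rows:
  increments:
    - {"grip":1,"xyz":[0,0,-0.01],"rotation":[0,0,0]}
    - {"grip":1,"xyz":[0,0,-0.03],"rotation":[0,0,0]}
    - {"grip":1,"xyz":[0,0,-0.045],"rotation":[0,0,0]}
    - {"grip":1,"xyz":[0,0,-0.045],"rotation":[0,0,0]}
    - {"grip":1,"xyz":[0,0,0],"rotation":[0,0,0]}
    - {"grip":1,"xyz":[0,0,0],"rotation":[0,0,0]}

```text
time: 3.4
tcp_pos: [0.4404, -0.2318, 0.2364]
orientation: [0.001, 1.0, 0.001, 0.001]
ft_force: [0.4, 0.0, -2.8]
width: 0.0239
grip_force: 49.6
```

```bash
cat > look.py <<'E'
import sys
from h import *
T=optics.read_camera("top");S=optics.read_camera("side")
n,tu,tv,su,sv=sys.argv[1],*map(int,sys.argv[2:6])
f=lambda c,u,v:cv2.resize(c["image"][max(0,v-80):v+80,max(0,u-80):u+80],(400,400))
cv2.imwrite(f"pics/{n}.png",np.hstack([f(T,tu,tv),f(S,su,sv)])[...,::-1]);s=arm.state();print(s["tcp_pos"],s["width"],s["ft_force"])
E
python3 look.py g2 480 260 450 170
```

```text
[ 0.43928947 -0.23105155  0.23389501] 0.02376890157922678 [-0.17048572  1.15770468 -2.90164285]
```

View pics/g2.png

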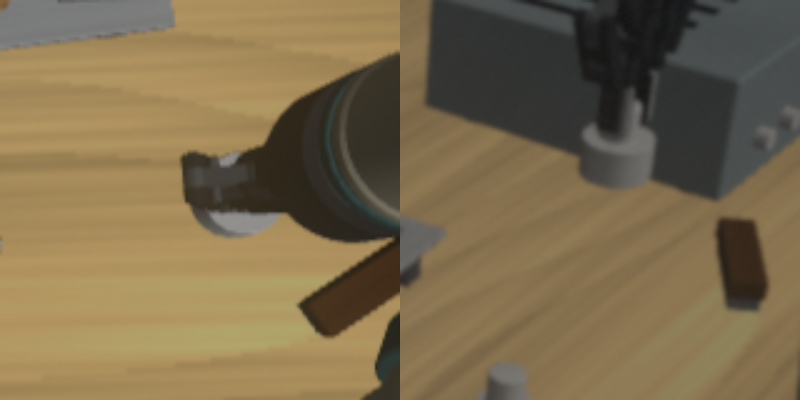

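w50 is held upright and clear of the bench. Next I carry it to pad 2.

Call:
play_rows:
  increments:
    - {"grip":1,"xyz":[0.0205,-0.04,0],"rotation":[0,0,0]}
    - {"grip":1,"xyz":[0.0205,-0.04,0],"rotation":[0,0,0]}
    - {"grip":1,"xyz":[0.0205,-0.04,0],"rotation":[0,0,0]}
    - {"grip":1,"xyz":[0.0205,-0.04,0],"rotation":[0,0,0]}
    - {"grip":1,"xyz":[0.0205,-0.04,0],"rotation":[0,0,0]}
    - {"grip":1,"xyz":[0.0205,-0.04,0],"rotation":[0,0,0]}
    - {"grip":1,"xyz":[0.0205,-0.04,0],"rotation":[0,0,0]}
    - {"grip":1,"xyz":[0.0205,-0.04,0],"rotation":[0,0,0]}

```text
time: 4.3
tcp_pos: [0.6035, 0.0901, 0.2323]
orientation: [0.0, 1.0, 0.001, -0.003]
ft_force: [1.7, -1.0, -1.3]
width: 0.0239
grip_force: 49.8
```

Call:
play_rows:
  increments:
    - {"grip":1,"xyz":[0.0027,-0.006,0.03],"rotation":[0,0,0]}
    - {"grip":1,"xyz":[0,0,0.03],"rotation":[0,0,0]}
    - {"grip":1,"xyz":[0,0,0.02],"rotation":[0,0,0]}
    - {"grip":1,"xyz":[0,0,0],"rotation":[0,0,0]}
    - {"grip":1,"xyz":[0,0,0],"rotation":[0,0,0]}

```text
time: 4.8
tcp_pos: [0.6061, 0.0942, 0.1534]
orientation: [0.0, 1.0, 0.0, -0.002]
ft_force: [0.5, -0.9, -2.2]
width: 0.0242
grip_force: 49.9
```

```bash
python3 look.py g3 300 190 258 231
```

```text
[0.60736436 0.09410835 0.15556465] 0.023983554314132613 [-0.97209987  0.44776203 -1.95638643]
```

View pics/g3.png

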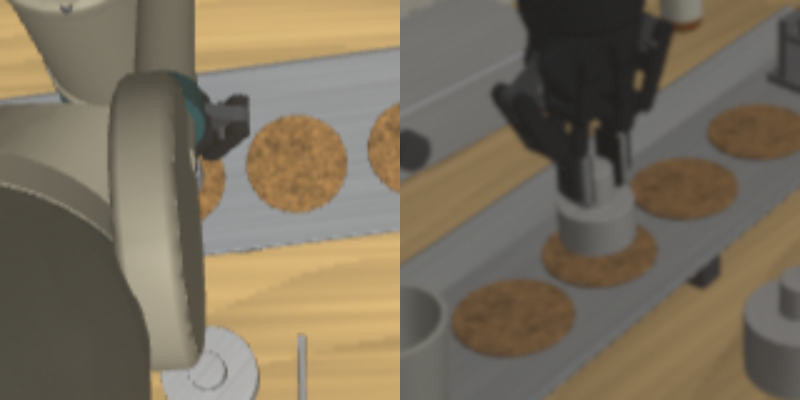

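w50 hangs over the middle of pad 2, at about (596,235) in the right-hand crop. I'll lower it and release.

Call:
play_rows:
  increments:
    - {"grip":1,"xyz":[0,0,0.008],"rotation":[0,0,0]}
    - {"grip":1,"xyz":[0,0,0.006],"rotation":[0,0,0]}
    - {"grip":1,"xyz":[0,0,0],"rotation":[0,0,0]}
    - {"grip":1,"xyz":[0,0,0],"rotation":[0,0,0]}

```text
time: 5.3
tcp_pos: [0.6071, 0.0941, 0.1413]
orientation: [0.0, 1.0, 0.0, 0.001]
ft_force: [0.7, -0.2, 0.1]
width: 0.0241
grip_force: 50.1
```

Call:
play_rows:
  increments:
    - {"grip":-0.2,"xyz":[0,0,0],"rotation":[0,0,0]}
    - {"grip":-0.2,"xyz":[0,0,0],"rotation":[0,0,0]}
    - {"grip":-0.2,"xyz":[0,0,-0.02],"rotation":[0,0,0]}
    - {"grip":-0.2,"xyz":[0,0,-0.034],"rotation":[0,0,0]}
    - {"grip":-0.2,"xyz":[0,0,-0.04],"rotation":[0,0,0]}
    - {"grip":-0.2,"xyz":[-0.0305,0.0295,0],"rotation":[0,0,0]}
    - {"grip":-0.2,"xyz":[-0.0305,0.0295,0],"rotation":[0,0,0]}
    - {"grip":-0.2,"xyz":[-0.0305,0.0295,0],"rotation":[0,0,0]}

```text
time: 6.1
tcp_pos: [0.5144, 0.005, 0.2353]
orientation: [0.0, 1.0, 0.001, 0.001]
ft_force: [0.9, -0.5, 0.4]
width: 0.0507
grip_force: 0.0
```

Call:
play_rows:
  increments:
    - {"grip":-0.2,"xyz":[-0.0305,0.0295,0],"rotation":[0,0,0]}
    - {"grip":-0.2,"xyz":[-0.0305,0.0295,0],"rotation":[0,0,0]}
    - {"grip":-0.2,"xyz":[-0.0305,0.0295,0],"rotation":[0,0,0]}
    - {"grip":-0.2,"xyz":[0,0,0.045],"rotation":[0,0,0]}
    - {"grip":-0.2,"xyz":[0,0,0.045],"rotation":[0,0,0]}
    - {"grip":-0.2,"xyz":[0,0,0],"rotation":[0,0,0]}
    - {"grip":-0.2,"xyz":[0,0,0],"rotation":[0,0,0]}

```text
time: 6.8
tcp_pos: [0.424, -0.0829, 0.1452]
orientation: [-0.0, 1.0, 0.0, -0.001]
ft_force: [-0.7, 0.1, 1.1]
width: 0.0514
grip_force: 0.0
```

```bash
python3 look.py g4 300 190 412 220
```

```text
[ 0.42559705 -0.08327899  0.1466535 ] 0.051104810543510404 [-0.13860074 -1.07622785 -0.04199444]
```

View pics/g4.png

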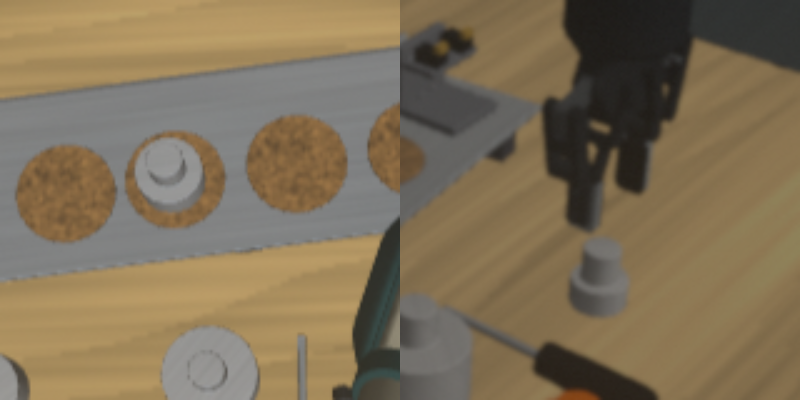

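w50 stands on pad 2, with its knob top at about (164,160) in the left crop. The fingers straddle w40 from above. I'll descend and grip.

Call:
play_rows:
  increments:
    - {"grip":-0.2,"xyz":[0,0,0.025],"rotation":[0,0,0]}
    - {"grip":-0.2,"xyz":[0,0,0.023],"rotation":[0,0,0]}
    - {"grip":-0.2,"xyz":[0,0,0],"rotation":[0,0,0]}
    - {"grip":1,"xyz":[0,0,0],"rotation":[0,0,0]}
    - {"grip":1,"xyz":[0,0,0],"rotation":[0,0,0]}
    - {"grip":1,"xyz":[0,0,0],"rotation":[0,0,0]}
    - {"grip":1,"xyz":[0,0,0],"rotation":[0,0,0]}

```text
time: 7.6
tcp_pos: [0.4254, -0.0835, 0.0987]
orientation: [0.001, 1.0, 0.0, 0.002]
ft_force: [0.0, -0.2, 6.4]
width: 0.0244
grip_force: 48.9
```

```bash
python3 - <<'E'
from h import *
T=optics.read_camera("top")
print("w50 knob",cast(T,(285.6,174),.086),"pad2 top",cast(T,(289.6,181.4),.034), "base", cast(T,(220+169/2.5,110+173/2.5),.062))
E
```

```text
w50 knob [0.60773795 0.09377402 0.086     ] pad2 top [0.60973892 0.09272219 0.034     ] base [0.60554041 0.09318014 0.062     ]
```

Call:
play_rows:
  increments:
    - {"grip":1,"xyz":[0,0,-0.018],"rotation":[0,0,0]}
    - {"grip":1,"xyz":[0,0,-0.04],"rotation":[0,0,0]}
    - {"grip":1,"xyz":[0,0,-0.04],"rotation":[0,0,0]}
    - {"grip":1,"xyz":[0,0,-0.04],"rotation":[0,0,0]}
    - {"grip":1,"xyz":[0.022,-0.0324,0],"rotation":[0,0,0]}
    - {"grip":1,"xyz":[0.022,-0.0324,0],"rotation":[0,0,0]}
    - {"grip":1,"xyz":[0.022,-0.0324,0],"rotation":[0,0,0]}
    - {"grip":1,"xyz":[0.022,-0.0324,0],"rotation":[0,0,0]}

```text
time: 8.45
tcp_pos: [0.5124, 0.0481, 0.236]
orientation: [0.0, 1.0, 0.0, 0.001]
ft_force: [0.6, -0.9, -1.4]
width: 0.024
grip_force: 49.8
```

Call:
play_rows:
  increments:
    - {"grip":1,"xyz":[0.022,-0.0324,0],"rotation":[0,0,0]}
    - {"grip":1,"xyz":[0.022,-0.0324,0],"rotation":[0,0,0]}
    - {"grip":1,"xyz":[0.022,-0.0324,0],"rotation":[0,0,0]}
    - {"grip":1,"xyz":[0.022,-0.0324,0],"rotation":[0,0,0]}
    - {"grip":1,"xyz":[0,0,0],"rotation":[0,0,0]}
    - {"grip":1,"xyz":[0,0,0.04],"rotation":[0,0,0]}
    - {"grip":1,"xyz":[0,0,0.04],"rotation":[0,0,0]}
    - {"grip":1,"xyz":[0,0,0],"rotation":[0,0,0]}

```text
time: 9.25
tcp_pos: [0.5954, 0.1754, 0.1501]
orientation: [0.001, 1.0, 0.0, -0.006]
ft_force: [-1.8, -0.4, -0.7]
width: 0.0239
grip_force: 49.8
```

Call:
play_rows:
  increments:
    - {"grip":1,"xyz":[0,0,0],"rotation":[0,0,0]}
    - {"grip":1,"xyz":[0,0,0.012],"rotation":[0,0,0]}
    - {"grip":1,"xyz":[0,0,0.0085],"rotation":[0,0,0]}
    - {"grip":1,"xyz":[0,0,0.003],"rotation":[0,0,0]}
    - {"grip":1,"xyz":[0,0,0],"rotation":[0,0,0]}
    - {"grip":1,"xyz":[0,0,0],"rotation":[0,0,0]}

```text
time: 9.85
tcp_pos: [0.5999, 0.1763, 0.1328]
orientation: [0.0, 1.0, 0.0, 0.001]
ft_force: [-1.8, -0.8, 5.6]
width: 0.024
grip_force: 50.6
```

Call:
play_rows:
  increments:
    - {"grip":-0.2,"xyz":[0,0,0],"rotation":[0,0,0]}
    - {"grip":-0.2,"xyz":[0,0,0],"rotation":[0,0,0]}
    - {"grip":-0.2,"xyz":[0,0,-0.0235],"rotation":[0,0,0]}
    - {"grip":-0.2,"xyz":[0,0,-0.04],"rotation":[0,0,0]}
    - {"grip":-0.2,"xyz":[0,0,-0.04],"rotation":[0,0,0]}
    - {"grip":-0.2,"xyz":[-0.0365,-0.016,0],"rotation":[0,0,0]}
    - {"grip":-0.2,"xyz":[-0.0365,-0.016,0],"rotation":[0,0,0]}
    - {"grip":-0.2,"xyz":[-0.0365,-0.016,0],"rotation":[0,0,0]}

```text
time: 10.65
tcp_pos: [0.4892, 0.2247, 0.235]
orientation: [-0.0, 1.0, -0.0, 0.0]
ft_force: [0.2, 0.3, -0.1]
width: 0.0516
grip_force: 0.0
```

Call:
play_rows:
  increments:
    - {"grip":-0.2,"xyz":[-0.0365,-0.016,0],"rotation":[0,0,0]}
    - {"grip":-0.2,"xyz":[0,0,0.04],"rotation":[0,0,0]}
    - {"grip":-0.2,"xyz":[0,0,0.035],"rotation":[0,0,0]}
    - {"grip":-0.2,"xyz":[0,0,0],"rotation":[0,0,0]}
    - {"grip":-0.2,"xyz":[0,0,0],"rotation":[0,0,0]}

```text
time: 11.15
tcp_pos: [0.4538, 0.2404, 0.16]
orientation: [0.0, 1.0, 0.0, -0.0]
ft_force: [0.3, -0.2, 0.6]
width: 0.0513
grip_force: 0.0
```

```bash
python3 look.py g5 290 190 263 320
```

```text
[0.45513588 0.24069784 0.16139933] 0.05130936066851262 [-0.44296782 -0.58527479  1.003782  ]
```

View pics/g5.png

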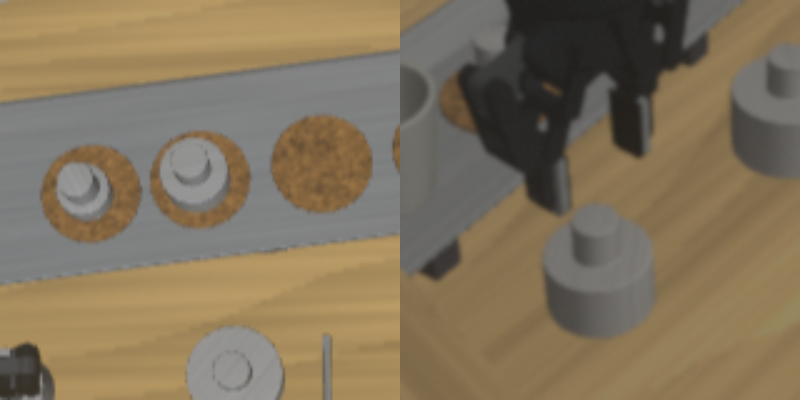

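w40 and w50 stand on pads 1 and 2 (left crop), and the fingers straddle the w60 knob. I'll descend and grip.

Call:
play_rows:
  increments:
    - {"grip":-0.2,"xyz":[0,0,0.025],"rotation":[0,0,0]}
    - {"grip":-0.2,"xyz":[0,0,0.022],"rotation":[0,0,0]}
    - {"grip":-0.2,"xyz":[0,0,0],"rotation":[0,0,0]}
    - {"grip":1,"xyz":[0,0,0],"rotation":[0,0,0]}
    - {"grip":1,"xyz":[0,0,0],"rotation":[0,0,0]}
    - {"grip":1,"xyz":[0,0,0],"rotation":[0,0,0]}
    - {"grip":1,"xyz":[0,0,0],"rotation":[0,0,0]}
  grip_force: 60

```text
time: 11.95
tcp_pos: [0.4549, 0.2401, 0.1147]
orientation: [-0.0, 1.0, 0.001, 0.002]
ft_force: [-0.2, -3.8, 6.1]
width: 0.0237
grip_force: 58.8
```

```bash
python3 - <<'E'
from h import *
T=optics.read_camera("top")
print("w40 knob",cast(T,(240,182.8),.078),"base",cast(T,(210+82/2.5,110+191/2.5),.054),"pad1 .6023 .1751")
E
```

```text
w40 knob [0.59763953 0.17627252 0.078     ] base [0.59789708 0.1766242  0.054     ] pad1 .6023 .1751
```

Call:
play_rows:
  increments:
    - {"grip":1,"xyz":[0,0,-0.015],"rotation":[0,0,0]}
    - {"grip":1,"xyz":[0,0,-0.035],"rotation":[0,0,0]}
    - {"grip":1,"xyz":[0,0,-0.04],"rotation":[0,0,0]}
    - {"grip":1,"xyz":[0,0,-0.04],"rotation":[0,0,0]}
    - {"grip":1,"xyz":[0.0202,0.0297,0],"rotation":[0,0,0]}
    - {"grip":1,"xyz":[0.0202,0.0297,0],"rotation":[0,0,0]}
    - {"grip":1,"xyz":[0.0202,0.0297,0],"rotation":[0,0,0]}
    - {"grip":1,"xyz":[0.0202,0.0297,0],"rotation":[0,0,0]}

```text
time: 12.8
tcp_pos: [0.5347, 0.1208, 0.2431]
orientation: [-0.0, 1.0, 0.001, -0.0]
ft_force: [-0.5, 1.5, -3.6]
width: 0.0237
grip_force: 59.8
```

Call:
play_rows:
  increments:
    - {"grip":1,"xyz":[0.0202,0.0297,0],"rotation":[0,0,0]}
    - {"grip":1,"xyz":[0.0202,0.0297,0],"rotation":[0,0,0]}
    - {"grip":1,"xyz":[0.0202,0.0297,0],"rotation":[0,0,0]}
    - {"grip":1,"xyz":[0.0202,0.0297,0],"rotation":[0,0,0]}
    - {"grip":1,"xyz":[0,0,0],"rotation":[0,0,0]}
    - {"grip":1,"xyz":[0,0,0.04],"rotation":[0,0,0]}
    - {"grip":1,"xyz":[0,0,0.04],"rotation":[0,0,0]}
    - {"grip":1,"xyz":[0,0,0],"rotation":[0,0,0]}

```text
time: 13.6
tcp_pos: [0.6107, 0.0038, 0.1573]
orientation: [-0.001, 1.0, 0.0, -0.007]
ft_force: [-1.8, 0.3, -4.0]
width: 0.0238
grip_force: 60.1
```

Call:
play_rows:
  increments:
    - {"grip":1,"xyz":[0,0,0],"rotation":[0,0,0]}
    - {"grip":1,"xyz":[0,0,0.008],"rotation":[0,0,0]}
    - {"grip":1,"xyz":[0,0,0.0045],"rotation":[0,0,0]}
    - {"grip":1,"xyz":[0,0,0.003],"rotation":[0,0,0]}
    - {"grip":1,"xyz":[0,0,0],"rotation":[0,0,0]}
    - {"grip":1,"xyz":[0,0,0],"rotation":[0,0,0]}

```text
time: 14.2
tcp_pos: [0.616, 0.0028, 0.1487]
orientation: [0.0, 1.0, 0.0, 0.001]
ft_force: [-0.8, -0.7, 2.5]
width: 0.0234
grip_force: 60.7
```

Call:
play_rows:
  increments:
    - {"grip":-0.2,"xyz":[0,0,0],"rotation":[0,0,0]}
    - {"grip":-0.2,"xyz":[0,0,0],"rotation":[0,0,0]}
    - {"grip":-0.2,"xyz":[0,0,-0.0155],"rotation":[0,0,0]}
    - {"grip":-0.2,"xyz":[0,0,-0.04],"rotation":[0,0,0]}
    - {"grip":-0.2,"xyz":[0,0,-0.04],"rotation":[0,0,0]}
    - {"grip":-0.2,"xyz":[-0.0393,-0.0171,0],"rotation":[0,0,0]}
    - {"grip":-0.2,"xyz":[-0.0393,-0.0171,0],"rotation":[0,0,0]}
    - {"grip":-0.2,"xyz":[-0.0393,-0.0171,0],"rotation":[0,0,0]}

```text
time: 15.0
tcp_pos: [0.4964, 0.0544, 0.2432]
orientation: [-0.0, 1.0, 0.0, 0.001]
ft_force: [1.0, 0.0, -0.8]
width: 0.051
grip_force: 0.0
```

Call:
play_rows:
  increments:
    - {"grip":-0.2,"xyz":[-0.0393,-0.0171,0],"rotation":[0,0,0]}
    - {"grip":-0.2,"xyz":[0,0,0.04],"rotation":[0,0,0]}
    - {"grip":-0.2,"xyz":[0,0,0.033],"rotation":[0,0,0]}
    - {"grip":-0.2,"xyz":[0,0,0],"rotation":[0,0,0]}
    - {"grip":-0.2,"xyz":[0,0,0],"rotation":[0,0,0]}

```text
time: 15.5
tcp_pos: [0.4585, 0.0711, 0.1702]
orientation: [0.0, 1.0, 0.0, -0.0]
ft_force: [0.5, 0.1, -0.2]
width: 0.0511
grip_force: 0.0
```

```bash
python3 look.py g6 330 190 338 260
```

```text
[0.45973892 0.07101688 0.17134188] 0.05122463662990366 [-0.04425617 -0.65890016  0.00891972]
```

View pics/g6.png

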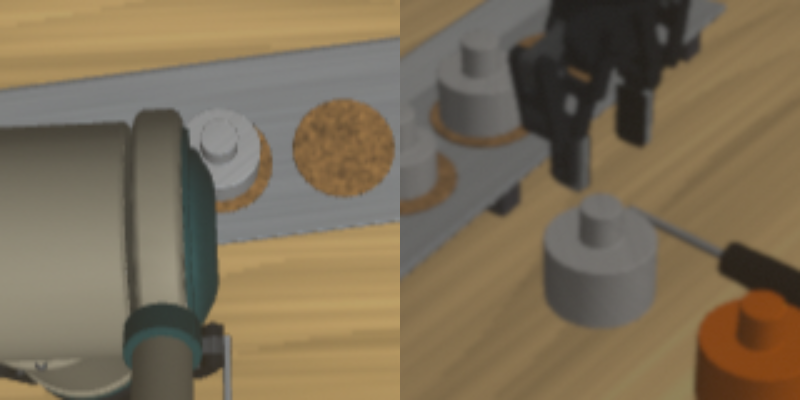

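w60 stands on pad 3 and pad 4 is free. The fingers straddle the w70 knob at (602,215) in the right-hand crop.

Call:
play_rows:
  increments:
    - {"grip":-0.2,"xyz":[0,0,0.025],"rotation":[0,0,0]}
    - {"grip":-0.2,"xyz":[0,0,0.024],"rotation":[0,0,0]}
    - {"grip":-0.2,"xyz":[0,0,0],"rotation":[0,0,0]}
    - {"grip":1,"xyz":[0,0,0],"rotation":[0,0,0]}
    - {"grip":1,"xyz":[0,0,0],"rotation":[0,0,0]}
    - {"grip":1,"xyz":[0,0,0],"rotation":[0,0,0]}
    - {"grip":1,"xyz":[0,0,0],"rotation":[0,0,0]}
  grip_force: 70

```text
time: 16.3
tcp_pos: [0.4596, 0.0702, 0.1227]
orientation: [0.001, 1.0, 0.001, 0.002]
ft_force: [-0.3, -4.8, 6.7]
width: 0.0237
grip_force: 68.7
```

```bash
python3 - <<'E'
from h import *
T=optics.read_camera("top")
print("w60 knob",cast(T,(337.6,163.6),.094),"pad3 .6182 .0013")
E
```

```text
w60 knob [0.61990207 0.00218481 0.094     ] pad3 .6182 .0013
```

Call:
play_rows:
  increments:
    - {"grip":1,"xyz":[0,0,-0.015],"rotation":[0,0,0]}
    - {"grip":1,"xyz":[0,0,-0.035],"rotation":[0,0,0]}
    - {"grip":1,"xyz":[0,0,-0.04],"rotation":[0,0,0]}
    - {"grip":1,"xyz":[0,0,-0.04],"rotation":[0,0,0]}
    - {"grip":1,"xyz":[0.0275,0.0265,0],"rotation":[0,0,0]}
    - {"grip":1,"xyz":[0.0275,0.0265,0],"rotation":[0,0,0]}
    - {"grip":1,"xyz":[0.0275,0.0265,0],"rotation":[0,0,0]}
    - {"grip":1,"xyz":[0.0275,0.0265,0],"rotation":[0,0,0]}

```text
time: 17.15
tcp_pos: [0.5685, -0.0351, 0.2507]
orientation: [-0.001, 1.0, 0.0, -0.0]
ft_force: [-0.7, 1.0, -5.1]
width: 0.0231
grip_force: 70.0
```

Call:
play_rows:
  increments:
    - {"grip":1,"xyz":[0.0275,0.0265,0],"rotation":[0,0,0]}
    - {"grip":1,"xyz":[0.0275,0.0265,0],"rotation":[0,0,0]}
    - {"grip":1,"xyz":[0,0,0],"rotation":[0,0,0]}
    - {"grip":1,"xyz":[0,0,0.04],"rotation":[0,0,0]}
    - {"grip":1,"xyz":[0,0,0.035],"rotation":[0,0,0]}
    - {"grip":1,"xyz":[0,0,0.005],"rotation":[0,0,0]}
    - {"grip":1,"xyz":[0,0,0],"rotation":[0,0,0]}
    - {"grip":1,"xyz":[0,0,0],"rotation":[0,0,0]}

```text
time: 17.95
tcp_pos: [0.6244, -0.0877, 0.1726]
orientation: [0.0, 1.0, 0.001, 0.002]
ft_force: [-0.1, -0.7, -4.9]
width: 0.0232
grip_force: 70.2
```

Call:
play_rows:
  increments:
    - {"grip":1,"xyz":[0,0,0.008],"rotation":[0,0,0]}
    - {"grip":1,"xyz":[0,0,0.0045],"rotation":[0,0,0]}
    - {"grip":1,"xyz":[0,0,0.003],"rotation":[0,0,0]}
    - {"grip":1,"xyz":[0,0,0],"rotation":[0,0,0]}
    - {"grip":1,"xyz":[0,0,0],"rotation":[0,0,0]}

```text
time: 18.45
tcp_pos: [0.6235, -0.0879, 0.1567]
orientation: [0.0, 1.0, 0.0, 0.001]
ft_force: [-2.9, -0.6, 3.4]
width: 0.0234
grip_force: 71.1
```

Contact is made, so I'll release, rise and retreat.

Call:
play_rows:
  increments:
    - {"grip":-0.2,"xyz":[0,0,0],"rotation":[0,0,0]}
    - {"grip":-0.2,"xyz":[0,0,0],"rotation":[0,0,0]}
    - {"grip":-0.2,"xyz":[0,0,-0.02],"rotation":[0,0,0]}
    - {"grip":-0.2,"xyz":[0,0,-0.04],"rotation":[0,0,0]}
    - {"grip":-0.2,"xyz":[0,0,-0.04],"rotation":[0,0,0]}
    - {"grip":-0.2,"xyz":[0,0,-0.03],"rotation":[0,0,0]}
    - {"grip":-0.2,"xyz":[-0.03,0.03,0],"rotation":[0,0,0]}
    - {"grip":-0.2,"xyz":[-0.03,0.03,0],"rotation":[0,0,0]}

```text
time: 19.25
tcp_pos: [0.5641, -0.1481, 0.287]
orientation: [0.001, 1.0, 0.002, 0.002]
ft_force: [-1.4, -0.6, 0.2]
width: 0.0514
grip_force: 0.0
```

Call:
play_rows:
  increments:
    - {"grip":-0.2,"xyz":[-0.03,0.03,0],"rotation":[0,0,0]}
    - {"grip":-0.2,"xyz":[-0.03,0.03,0],"rotation":[0,0,0]}
    - {"grip":-0.2,"xyz":[-0.03,0.03,0],"rotation":[0,0,0]}
    - {"grip":-0.2,"xyz":[-0.03,0.03,0],"rotation":[0,0,0]}
    - {"grip":-0.2,"xyz":[-0.03,0.03,0],"rotation":[0,0,0]}
    - {"grip":-0.2,"xyz":[0,0.03,0],"rotation":[0,0,0]}
    - {"grip":-0.2,"xyz":[0,0,0],"rotation":[0,0,0]}
    - {"grip":-0.2,"xyz":[0,0,0],"rotation":[0,0,0]}

```text
time: 20.05
tcp_pos: [0.4136, -0.3285, 0.2855]
orientation: [-0.0, 1.0, -0.0, 0.0]
ft_force: [-0.8, 0.1, 0.1]
width: 0.051
grip_force: 0.0
```

```bash
python3 - <<'E'
from h import *
T=optics.read_camera("top");S=optics.read_camera("side")
P=[(.6005,.1763),(.6077,.094),(.616,.0028),(.6243,-.088)];h=[.078,.086,.094,.102]
o=[]
for c,(u,v,w,k) in((T,(150,110,320,130)),(S,(100,120,300,220))):
    f=2.5 if c is T else 1.8
    im=cv2.resize(c["image"][v:v+k,u:u+w],None,fx=f,fy=f)
    for p,z in zip(P,h):
        q=(proj(c,np.array([*p,z]))-(u,v))*f
        cv2.circle(im,tuple(int(round(a)) for a in q),2,(255,0,0),-1)
    t=np.zeros((im.shape[0],800,3),np.uint8);t[:,:im.shape[1]]=im[:,:800];o.append(t)
o=np.vstack(o)[:600];
cv2.imwrite("pics/end.png",o[...,::-1]);print(o.shape,arm.state()["tcp_pos"])
E
```

```text
(600, 800, 3) [ 0.41381091 -0.32720973  0.28535056]
```

View pics/end.png

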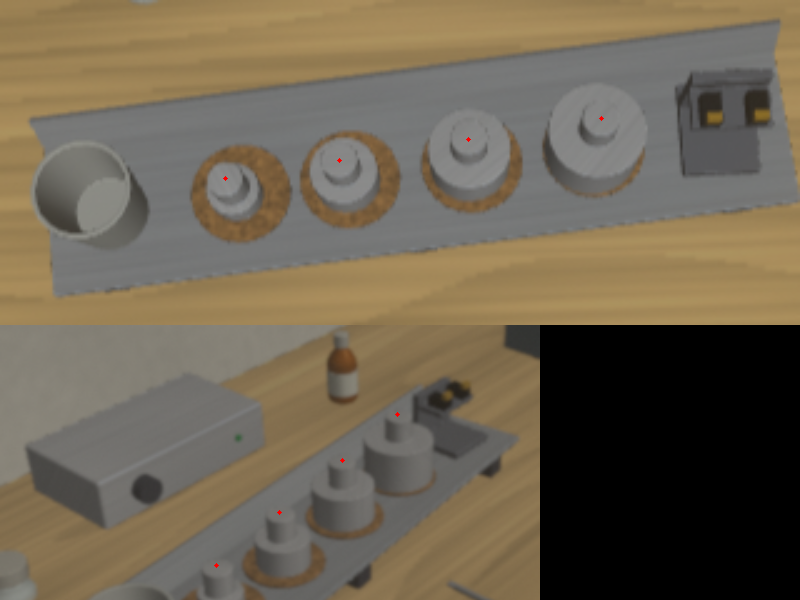

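The four weights stand upright on pads 1 to 4, smallest at the cup. The red target dots sit within about 2 px (a few mm) of the knob centres at (225,180), (340,162), (468,140) and (600,118). The cup and stand have not moved, so I'll hand in.

```bash
python3 -c "
from station import arm
print(arm.sign_off())"
```

```text
the job is handed in; nothing more can be done
None
```

I placed the four weights upright on their pads, w40 next to the cup up to w70 next to the cartridge stand, each within about 5 mm of its pad centre in the camera images. The cup and stand weren't disturbed, everything is released, and I handed the job in at about 20 s; sign-off returned no verdict.

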